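# Hang the amber honey tag on the display rail and slide it to the mark

### The arm

A 6-joint arm with a two-finger parallel gripper is mounted at the origin on the work surface. World frame = base frame: x ahead of the robot, y to its left, z up, the work surface at z = 0. Lengths are in m, angles in rad, forces in N, time in s.
With the tool pointing down it reaches from about 0.375 to 0.975 m from the base axis. Payload 3.8 kg.
Tool frame: the origin (TCP) lies midway between the tips of the shut fingers; the grasp point (between the pads) lies 19 mm behind it; x points along the fingers, y is the direction in which the jaws open and shut, and the axes are right-handed (so a half turn about x gives the same grasp; the last joint's range is limited). The gripper opens to 88 mm and grips with 3 to 60 N. Pads are 18 mm wide; open, the fingers measure 123 mm over their backs; the gripper's body (75 mm by 187 mm) begins 45 mm behind the grasp point.
Start: joints at [-1.196, 0.264, 1.604, -0, 1.274, -0.037], TCP at [0.27, -0.619, 0.239] pointing down, gripper open.
Joint ranges: [-2.63, 2.63], [-0.94, 2.18], [0.31, 2.57], [-1.31, 4.45], [0, 2.66], [-2.55, 2.55]. Speed limits (rad/s): [2.57, 2.57, 3.14, 3.14, 3.14, 3.14].

### API

Orientations are given as a rotation vector (axis times angle).
In Python, from cell import manip, inverse_kinematics, cams, order gives the robot as it stands. Calls block until the motion is done:
- manip.move_pose(position, orientation): joint-space move of the TCP to a pose.
- manip.move_linear(position, rate=0.15, rot=None): straight line of the TCP; rot=None keeps the orientation; rate is the mean speed in m/s.
- manip.set_joints(angles): joint-space move.
- manip.set_gripper(opening, force=None): finger opening in m; force is the grip in N (None keeps the last); returns when the fingers have stopped.
- manip.dwell(seconds).
- inverse_kinematics(position, orientation): joint angles nearest the present ones, or None.
- manip.state(): the state.
- cams.capture(name): name is "side" or "top" or "wrist"; returns a dict with "image" (400x640x3 uint8, blue, green, red), "z_map" (400x640 float32, m along the optical axis (not along the pixel's ray), 0 where there is no reading), "intrinsics" (3x3 intrinsics, pixels), "position" and "orientation" of the camera in the world; the wrist camera has in their place "T_tool_cam" (4x4, takes a point from camera to tool coordinates, whose origin is the TCP and whose axes are the tool frame's). Camera axes: x right, y down, z forward; pixel columns grow to the right and rows downward; lengths in m; the calibration is good to about 2 mm. A picture is of the moment at which its call begins: read the wrist's pose just before it.
A pose or a line that the arm cannot do raises manip.IKError and nothing moves.
- order.close_job(): hands the job in, once; it reports no verdict.
The state is a dict: "clock": time; "joint_pos": joint angles; "joint_velocities": joint speeds; "tau": joint torques, N m; "tool_pos": TCP position; "tcp_rot": TCP orientation; "contact_force": force on the tool from outside, world axes, zero at the start; "moment": the same for the moment, N m; "gripper_width": finger opening in m.
Only numpy, scipy, OpenCV 4.12 (cv2) and the standard library are available. Lean on these libraries where they do the work, as an engineer would, in place of code of your own. Each camera call takes 0.05 s, during which the arm holds its last target.

### The job

Take the amber honey tag off the small parking stand and hook it over the long display rail on the green stretch at its left end. Then slide it along the rail, without lifting it off again, until it is centred on the yellow mark, and leave it hanging there straight and still. Leave the white tag where it is parked.

Things in the scene. Friction and masses are not known exactly. Their poses are not given: they have to be found in the camera images.
- amber_tag: Amber tag, an upside-down U seen along y, 96 to 156 g. Origin: underside of the hook's crown, which rests on a bar; z up, bar along y. Legs 36 mm apart inside: at +x a 64 mm wide honeycomb panel to 65 mm below the origin, at -x a steel lip, 41 mm. Grip tab above: 12 mm thick (x), 30 wide (y), 5 to 52 mm over the origin. Hangs upright on the parking bar (14 mm thick, axis 120 mm up).
- white_tag: Bystander: the same tag in white, with the same frame and sizes, hanging on the same parking bar beside the amber one, 100 to 130 mm away centre to centre. Amber and white may be either way round.
- rail: Fixed display rail: steel bar 14 mm thick along its y axis, on a base 80 x 480 mm. Origin: middle of the base's underside, on the table. Bar's top 157 mm above it, where a hung tag's origin comes to rest. End posts at y = -225 and +225 mm rise 10 mm above the bar's axis at 150. Bar and base are green from y = +95 to +205 mm (left end seen from the robot), else bare. +x faces away from the robot.
- mark: The mark: a yellow band 14 mm wide round the display rail's bar, with a yellow stripe across the base below. Only paint: it stops nothing. Origin: on the table straight below the band's middle; its y axis lies along the rail. It is on the bare part, at y = -150 to 0 mm in the rail's frame.

How it is judged:
On the way:
1. the amber tag is hooked over the rail, its crown down on the bar (within 7 mm), its middle on the green stretch (z of amber_tag in the frame of rail between 0.15 and 0.164 m and x of amber_tag in the frame of rail between -0.012 and 0.012 m and y of amber_tag in the frame of rail above 0.09 m), for 0.2 s.
At the end, for the whole second after the job is handed in: The amber tag hangs on the display rail with its crown down on the bar (within 5 mm), its middle within 15 mm of the middle of the yellow mark along the rail, upright and in line with the rail within 10 degrees, released and at rest; the white tag is within 30 mm of where it was (z of amber_tag in the frame of rail between 0.15 and 0.162 m and x of amber_tag in the frame of rail between -0.012 and 0.012 m and y of amber_tag in the frame of mark between -0.015 and 0.015 m and angle between amber_tag's own z axis and vertical below 0.18 rad and angle between the y axis of amber_tag and the y axis of rail, either way round below 0.18 rad and linear speed of amber_tag below 0.02 m/s and angular speed of amber_tag below 0.2 rad/s and distance of white_tag from where it was at the start of the episode below 0.03 m); the robot touches nothing.
It fails at once if the amber tag's hook is astride the rail, to the right of the green stretch, but lifted more than 15 mm off the bar (put on or taken off there instead of slid) (x of amber_tag in the frame of rail between -0.015 and 0.015 m and y of amber_tag in the frame of rail between -0.21 and 0.075 m and z of amber_tag in the frame of rail between 0.172 and 0.195 m).
It fails at once if the white tag is moved more than 30 mm (distance of white_tag from where it was at the start of the episode above 0.03 m).
It also fails if it takes over 42 s, if anything falls off the work surface, if the arm or the gripper's body presses on something with over 40 N, if the wrist force passes 120 N, or if a joint passes its speed limit or range.

## Working session

There is one attempt and no reset: what is moved stays moved. The work goes in short steps, each a Python script; the robot and the scene stay as the last script left them, time stands still between calls to the robot, and variables do not carry over. Pictures are saved under pics/ and viewed, and the job is handed in when it is done.

```bash
ls; mkdir -p pics; python3 - <<'E'
from cell import manip,cams
import cv2,numpy as np
s=manip.state();print(s['clock'],s['tool_pos'],s['tcp_rot'],s['gripper_width'])
for n in('side','top'):
    c=cams.capture(n);np.savez(n+'.npz',**c);cv2.imwrite(f'pics/{n}0.png',c['image']);print(n,c['position'],c['orientation'],c['intrinsics'].tolist() if hasattr(c['intrinsics'],'tolist') else c['intrinsics'])
E
```

```text
pics
0.0 [ 0.26989535 -0.61790059  0.23738087] [ 1.99511625  0.41903504 -1.99591441] 0.08805293376158801
side [ 0.37898087 -0.53474197  0.55100234] [-2.19801189  0.23882338 -0.12197199] [[400.2675239529864, 0.0, 321.5918923170085], [0.0, 400.2675239529864, 197.6966035629304], [0.0, 0.0, 1.0]]
top [0.44952091 0.06684509 1.13375166] [-2.21718098  2.19007806 -0.07968416] [[486.5554158069492, 0.0, 322.19799922183086], [0.0, 486.5554158069492, 200.74396304149175], [0.0, 0.0, 1.0]]
```

View pics/side0.png

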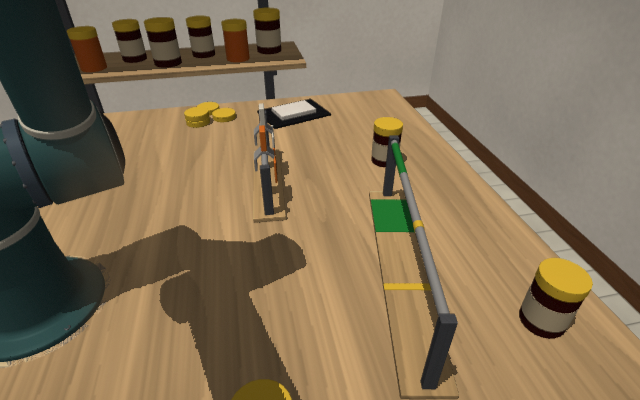

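View pics/top0.png

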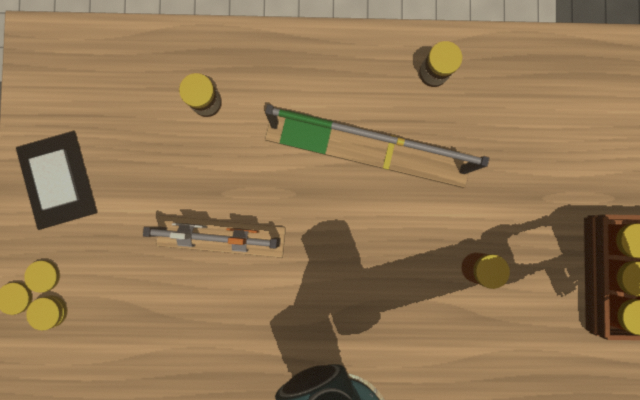

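The top view shows the amber tag's tab at about (236,240) and the white one at (178,236). The rail runs from (272,110) to (484,160), with the mark at (401,141). Next I'll measure these by colour masks and ray casting.

```bash
cat > h.py <<'E'
import numpy as np,cv2
from scipy.spatial.transform import Rotation as R
def ray(c,uv,z):
    uv=np.atleast_2d(np.asarray(uv,float));K=c['intrinsics']
    d=np.c_[(uv-[K[0,2],K[1,2]])/K[0,0],np.ones(len(uv))]@R.from_rotvec(c['orientation']).as_matrix().T
    return c['position']+d*((z-c['position'][2])/d[:,2])[:,None]
def cloud(c):
    v,u=np.mgrid[:400,:640];K=c['intrinsics'];z=c['z_map']
    P=np.stack([(u-K[0,2])/K[0,0]*z,(v-K[1,2])/K[1,1]*z,z],-1)
    return P@R.from_rotvec(c['orientation']).as_matrix().T+c['position']
E
python3 - <<'E'
from h import *
c=dict(np.load('top.npz'));im=c['image'];P=cloud(c)
hsv=cv2.cvtColor(im,cv2.COLOR_BGR2HSV);valid=c['z_map']>0
def show(n,m):
    p=P[m];v,u=np.nonzero(m);print(n,m.sum(),'uv',u.mean().round(1),v.mean().round(1),u.min(),u.max(),v.min(),v.max(),'med',np.median(p,0).round(4),'min',p.min(0).round(3),'max',p.max(0).round(3))
box=np.zeros((400,640),bool);box[210:260,135:290]=1
am=box&valid&(hsv[...,0]<14)&(hsv[...,1]>190)&(hsv[...,2]>120)
show('amber',am);show('amber hi',am&(P[...,2]>.155))
wh=box&valid&(hsv[...,1]<50)&(hsv[...,2]>170);show('white hi',wh&(P[...,2]>.155)); 
rb=np.zeros((400,640),bool);rb[90:200,250:500]=1
ye=rb&valid&(hsv[...,0]>20)&(hsv[...,0]<33)&(hsv[...,1]>180)&(hsv[...,2]>130)
show('yel hi',ye&(P[...,2]>.12));show('yel lo',ye&(P[...,2]<.05))
bar=rb&(P[...,2]>.125)&(P[...,2]<.2)&valid;show('bar',bar)
v,u=np.nonzero(bar)
q=ray(c,np.c_[u,v],.157)[:,:2];l=cv2.fitLine(q.astype(np.float32),cv2.DIST_HUBER,0,.01,.01).ravel();print('line',l,np.degrees(np.arctan2(l[0],l[1])))
t=(q-l[2:])@l[:2];print('ext',l[2:]+t.min()*l[:2],l[2:]+t.max()*l[:2],t.max()-t.min())
gr=rb&valid&(hsv[...,0]>45)&(hsv[...,0]<80)&(hsv[...,1]>120);show('green lo',gr&(P[...,2]<.06));
g=gr&(P[...,2]>.12);show('green hi',g);v,u=np.nonzero(g);qq=ray(c,np.c_[u,v],.157)[:,:2];tg=(qq-l[2:])@l[:2];print('green t',tg.min(),tg.max(), 't range',t.min(),t.max())
v,u=np.nonzero(ye&(P[...,2]>.12));qq=ray(c,np.c_[u,v],.157)[:,:2];tg=(qq-l[2:])@l[:2];print('mark t',tg.min(),tg.max())
pb=box&valid&(P[...,2]>.1)&(P[...,2]<.14);show('pb',pb)
v,u=np.nonzero(pb);qp=P[pb][:,:2];print('pline',cv2.fitLine(qp.astype(np.float32),cv2.DIST_HUBER,0,.01,.01).ravel())
ah=am&(P[...,2]>.155)
v,u=np.nonzero(ah);print('tab minrect',cv2.minAreaRect(ray(c,np.c_[u,v],.179)[:,:2].astype(np.float32)))
cv2.imwrite('pics/zpark.png',cv2.resize(im[205:265,130:295],None,fx=4.8,fy=4.8,interpolation=cv2.INTER_CUBIC))
cv2.imwrite('pics/zrail.png',cv2.resize(im[90:195,250:500],None,fx=3.2,fy=3.2,interpolation=cv2.INTER_CUBIC))
s=np.load('side.npz')['image'];cv2.imwrite('pics/zside.png',cv2.resize(s[90:230,220:320],None,fx=4,fy=4,interpolation=cv2.INTER_CUBIC))
E
```

```text
<stdin>:5: RuntimeWarning: Mean of empty slice.
  ret = ret.dtype.type(ret / rcount)
Traceback (most recent call last):
ValueError: zero-size array to reduction operation minimum which has no identity
```

```bash
cat > m.py <<'E'
from h import *
c=dict(np.load('top.npz'));im=c['image'];P=cloud(c)
cv2.imwrite('pics/zpark.png',cv2.resize(im[205:265,130:295],None,fx=4.8,fy=4.8,interpolation=cv2.INTER_CUBIC))
cv2.imwrite('pics/zrail.png',cv2.resize(im[90:195,250:500],None,fx=3.2,fy=3.2,interpolation=cv2.INTER_CUBIC))
s=np.load('side.npz')['image'];cv2.imwrite('pics/zside.png',cv2.resize(s[90:230,220:320],None,fx=4,fy=4,interpolation=cv2.INTER_CUBIC))
hsv=cv2.cvtColor(im,cv2.COLOR_BGR2HSV);valid=c['z_map']>0
print('hsv tab',hsv[240,236],hsv[241,240],'white',hsv[236,177],'mark',hsv[141,401],hsv[156,389],'gr',hsv[135,305],hsv[115,300])
print('z',P[240,236],P[236,177],P[141,401],P[156,389],P[350,100])
def show(n,m):
    if not m.any(): print(n,'EMPTY');return
    p=P[m];v,u=np.nonzero(m);print(n,m.sum(),'uv',u.mean().round(1),v.mean().round(1),u.min(),u.max(),v.min(),v.max(),'med',np.median(p,0).round(4),'min',p.min(0).round(3),'max',p.max(0).round(3))
box=np.zeros((400,640),bool);box[210:260,135:290]=1
am=box&valid&(hsv[...,0]<14)&(hsv[...,1]>190)&(hsv[...,2]>100)
show('amber',am);show('amber hi',am&(P[...,2]>.15))
wh=box&valid&(hsv[...,1]<80)&(hsv[...,2]>150);show('white hi',wh&(P[...,2]>.15)); 
rb=np.zeros((400,640),bool);rb[90:200,250:500]=1
ye=rb&valid&(hsv[...,0]>20)&(hsv[...,0]<33)&(hsv[...,1]>180)&(hsv[...,2]>130)
show('yel hi',ye&(P[...,2]>.12));show('yel lo',ye&(P[...,2]<.05))
bar=rb&(P[...,2]>.125)&(P[...,2]<.2)&valid;show('bar',bar)
v,u=np.nonzero(bar)
q=ray(c,np.c_[u,v],.155)[:,:2];l=cv2.fitLine(q.astype(np.float32),cv2.DIST_HUBER,0,.01,.01).ravel();print('line',l,np.degrees(np.arctan2(l[0],l[1])))
t=(q-l[2:])@l[:2];print('ext',l[2:]+t.min()*l[:2],l[2:]+t.max()*l[:2],t.max()-t.min())
def T(n,m,z=.155):
    v,u=np.nonzero(m);qq=ray(c,np.c_[u,v],z)[:,:2];tg=(qq-l[2:])@l[:2];print(n,'t',tg.min(),tg.max(),tg.mean())
T('bar',bar)
gr=rb&valid&(hsv[...,0]>45)&(hsv[...,0]<80)&(hsv[...,1]>120);show('green lo',gr&(P[...,2]<.06));T('green lo',gr&(P[...,2]<.06),.01)
T('green hi',gr&(P[...,2]>.12));T('mark',ye&(P[...,2]>.12));T('marklo',ye&(P[...,2]<.05),.01)
pb=box&valid&(P[...,2]>.1)&(P[...,2]<.14);show('pb',pb)
print('pline',cv2.fitLine(P[pb][:,:2].astype(np.float32),cv2.DIST_HUBER,0,.01,.01).ravel())
for n,m in(('amb',am),('wh',wh)):
    m=m&(P[...,2]>.15);v,u=np.nonzero(m)
    if len(u):
        print(n,'minrect',cv2.minAreaRect(ray(c,np.c_[u,v],.179)[:,:2].astype(np.float32)))
E
python3 m.py
```

```text
hsv tab [ 13 177 180] [ 13 177 180] white [ 31  29 186] mark [ 26 157 184] [ 25 162 183] gr [ 56 126 117] [ 52 136  94]
z [0.42160208 0.21645212 0.17696136] [0.42816316 0.330439   0.18019581] [ 0.62472217 -0.1096389   0.15948539] [ 0.61544506 -0.10825334  0.01328545] [ 0.16311817  0.54774746 -0.00074264]
amber EMPTY
amber hi EMPTY
white hi 78 uv 177.0 235.5 170 184 233 238 med [0.4291 0.3304 0.1793] min [0.424 0.316 0.176] max [0.434 0.345 0.183]
yel hi EMPTY
yel lo EMPTY
bar 1706 uv 376.2 135.5 265 489 104 167 med [ 0.6364 -0.0595  0.156 ] min [ 0.576 -0.288  0.125] max [0.696 0.166 0.165]
line [ 0.22065698  0.97535145  0.6360433  -0.05985618] 12.747623
ext [ 0.58432938 -0.2884429 ] [0.68708104 0.16574162] 0.4656624219184494
bar t -0.23436344108446544 0.23129898083398395 5.1555626460693845e-09
green lo 1166 uv 305.0 135.2 281 329 118 152 med [0.6616 0.0875 0.0131] min [0.622 0.032 0.005] max [0.701 0.143 0.021]
green lo t 0.0959840449405583 0.20311446433372887 0.14953658611891293
green hi t 0.09732111945490413 0.20224352672775675 0.14853786328521248Traceback (most recent call last):
  File "m.py", line 27, in <module>
    T('green hi',gr&(P[...,2]>.12));T('mark',ye&(P[...,2]>.12));T('marklo',ye&(P[...,2]<.05),.01)
                                    ~^^^^^^^^^^^^^^^^^^^^^^^^^^
  File "m.py", line 24, in T
    v,u=np.nonzero(m);qq=ray(c,np.c_[u,v],z)[:,:2];tg=(qq-l[2:])@l[:2];print(n,'t',tg.min(),tg.max(),tg.mean())
                                                                                   ~~~~~~^^
    return umr_minimum(a, axis, None, out, keepdims, initial, where)
ValueError: zero-size array to reduction operation minimum which has no identity
```

View pics/zpark.png

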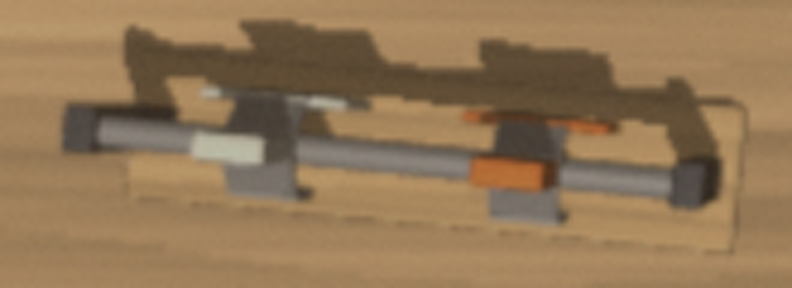

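View pics/zrail.png

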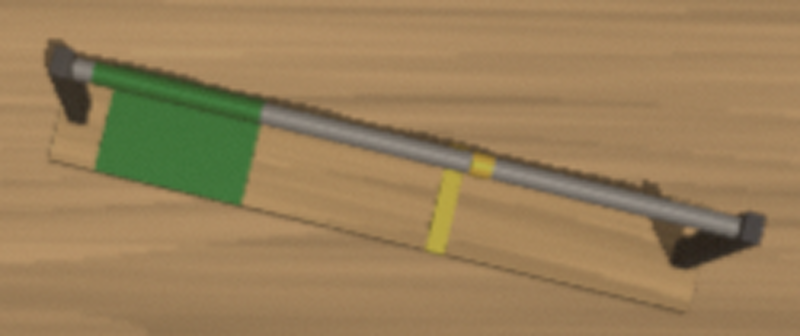

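View pics/zside.png

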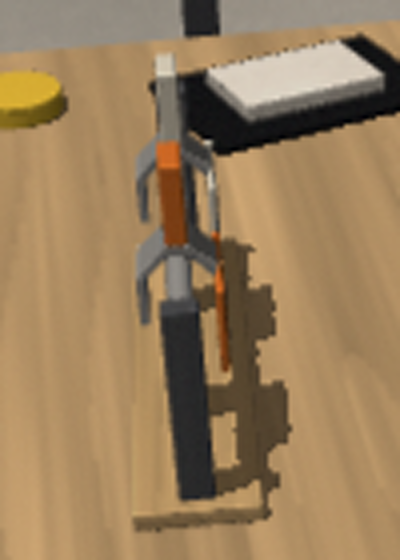

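The zooms show the amber tab about 16 px wide, panel on the far (+x) side, and the rail tilted. The amber and yellow saturation thresholds were too tight, so I'll loosen them.

```bash
sed -i 's/(hsv\[...,0\]<14)&(hsv\[...,1\]>190)/(hsv[...,0]<16)\&(hsv[...,1]>155)/; s/(hsv\[...,1\]>180)&(hsv\[...,2\]>130)/(hsv[...,1]>135)\&(hsv[...,2]>130)/' m.py
cat >> m.py <<'E'
c2=dict(np.load('side.npz'));h2=cv2.cvtColor(c2['image'],cv2.COLOR_BGR2HSV);P2=cloud(c2);b=np.zeros((400,640),bool);b[110:200,240:300]=1
m=b&(h2[...,0]<16)&(h2[...,1]>155)&(c2['z_map']>0)&(P2[...,2]>.135);print('side tab',m.sum(),np.median(P2[m],0),P2[m].min(0),P2[m].max(0))
E
python3 m.py
```

```text
hsv tab [ 13 177 180] [ 13 177 180] white [ 31  29 186] mark [ 26 157 184] [ 25 162 183] gr [ 56 126 117] [ 52 136  94]
z [0.42160208 0.21645212 0.17696136] [0.42816316 0.330439   0.18019581] [ 0.62472217 -0.1096389   0.15948539] [ 0.61544506 -0.10825334  0.01328545] [ 0.16311817  0.54774746 -0.00074264]
amber 113 uv 237.9 237.9 227 256 228 243 med [0.4218 0.216  0.1782] min [0.416 0.185 0.013] max [0.445 0.245 0.183]
amber hi 83 uv 235.2 240.6 228 243 238 243 med [0.4198 0.218  0.1792] min [0.416 0.203 0.176] max [0.426 0.232 0.183]
white hi 78 uv 177.0 235.5 170 184 233 238 med [0.4291 0.3304 0.1793] min [0.424 0.316 0.176] max [0.434 0.345 0.183]
yel hi 38 uv 400.0 141.2 397 403 138 144 med [ 0.6248 -0.108   0.1574] min [ 0.619 -0.114  0.152] max [ 0.632 -0.102  0.163]
yel lo 171 uv 388.2 156.0 383 394 143 169 med [ 0.6154 -0.1062  0.013 ] min [ 0.586 -0.12   0.001] max [ 0.646 -0.094  0.018]
bar 1706 uv 376.2 135.5 265 489 104 167 med [ 0.6364 -0.0595  0.156 ] min [ 0.576 -0.288  0.125] max [0.696 0.166 0.165]
line [ 0.22065698  0.97535145  0.6360433  -0.05985618] 12.747623
ext [
[... 367 characters left out ...]
52672775675 0.14853786328521248
mark t -0.05563646980985619 -0.04419329708293008 -0.04975694378469645
marklo t -0.05794214229400639 -0.04237037677576577 -0.05038494931504418
pb 1290 uv 211.0 236.3 143 277 223 251 med [0.4277 0.2799 0.1251] min [0.397 0.141 0.1  ] max [0.454 0.414 0.14 ]
pline [0.08055159 0.9967504  0.4271121  0.27607006]
amb minrect ((0.42068034410476685, 0.2170795351266861), (0.009723423980176449, 0.029138043522834778), 0.6378228664398193)
wh minrect ((0.42910900712013245, 0.3307962119579315), (0.009711625054478645, 0.027259845286607742), 0.6492450833320618)
side tab 144 [0.41871068 0.20390649 0.16466808] [0.41250914 0.19945394 0.13585958] [0.42538355 0.23014095 0.17899071]
```

Measurements, with the checks they pass:
- **Amber tab:** centre (0.4205, 0.217), top z 0.179, which matches 0.127 + 0.052.
- **White tag:** 114 mm from the amber tag.
- **Rail:** centre (0.636, −0.060), yaw 12.7°. The green stretch at 96–203 mm matches the given 95–205.
- **Mark:** at t = −50 mm, from both the band and the stripe.

Next is the grasp.

```bash
cat >> h.py <<'E'
def rot(theta,flip=False):
    # tool x down, tool y = tag x axis
    s=-1 if flip else 1
    x=np.array([0,0,-1.]);y=s*np.array([np.cos(theta),-np.sin(theta),0]);return R.from_matrix(np.c_[x,y,np.cross(x,y)]).as_rotvec()
TP=np.radians(4.5);TR=np.radians(12.75);RO=np.array([.636,-.0599]);RD=np.array([np.sin(TR),np.cos(TR)]);TM=-.050
E
python3 - <<'E'
from h import *
from cell import manip,inverse_kinematics as ik
A=(.4205,.2168)
for f in(0,1):
    for n,p,t in(('A',(*A,.141),TP),('Ahi',(*A,.28),TP),('R',(*(RO+.145*RD),.171),TR),('Rhi',(*(RO+.145*RD),.275),TR),('M',(*(RO+TM*RD),.171),TR)):
        q=ik(np.array(p),rot(t,f));print(f,n,None if q is None else np.round(q,2))
E
```

```text
0 A [ 0.42 -0.04  2.13 -0.    1.05  0.5 ]
0 Ahi [ 0.42 -0.15  1.96 -0.    1.33  0.5 ]
0 R [0.08 0.31 1.68 0.   1.16 0.31]
0 Rhi [0.08 0.24 1.57 0.   1.33 0.31]
0 M [-0.21  0.24  1.77  0.    1.14  0.01]
1 A None
1 Ahi None
1 R None
1 Rhi None
1 M None
```

```bash
python3 - <<'E'
from h import *
from cell import manip,cams
A=(.4205,.2168)
p=np.array(manip.state()['tool_pos']);p[2]=.30
manip.move_linear(p,rate=.2)
manip.move_pose(np.array([*A,.27]),rot(TP))
manip.set_gripper(.05)
s=manip.state();print(s['clock'],s['tool_pos'],s['contact_force'])
c=cams.capture('wrist');cv2.imwrite('pics/w1.png',c['image'])
T=np.eye(4);T[:3,:3]=R.from_rotvec(s['tcp_rot']).as_matrix();T[:3,3]=s['tool_pos'];T=T@c['T_tool_cam']
d=dict(position=T[:3,3],orientation=R.from_matrix(T[:3,:3]).as_rotvec(),intrinsics=c['intrinsics'],z_map=c['z_map'],image=c['image'])
np.savez('w1.npz',**d);P=cloud(d);h=cv2.cvtColor(c['image'],cv2.COLOR_BGR2HSV)
m=(h[...,0]<16)&(h[...,1]>155)&(P[...,2]>.17)&(P[...,2]<.19)&(c['z_map']>0)
v,u=np.nonzero(m);print(m.sum(),u.mean() if len(u) else 0,v.mean() if len(u) else 0)
if len(u):print(cv2.minAreaRect(ray(d,np.c_[u,v],.179)[:,:2].astype(np.float32)),np.median(P[m],0))
E
```

```text
4.25 [0.42047485 0.21682902 0.26999825] [ 0.09872754  0.05354999 -0.37659373]
430 318.9186046511628 200.56976744186048
((0.41904088854789734, 0.21937815845012665), (0.03118080459535122, 0.010956976562738419), 85.44349670410156) [0.41904659 0.22001823 0.18011458]
```

View pics/w1.png

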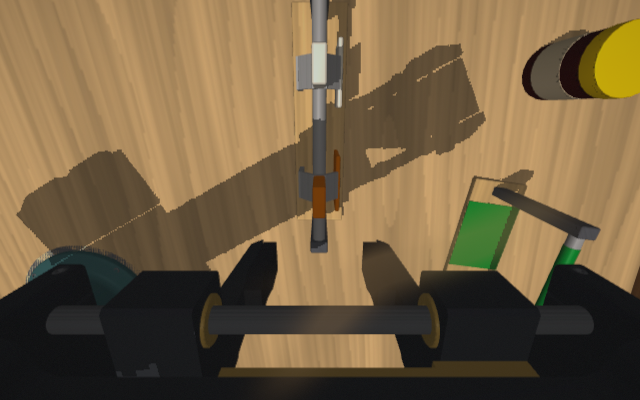

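The wrist view shows the amber tab at (319,200), centred between the jaws. It measures (0.419, 0.219) with yaw 4.6°, which agrees with the top view to about 2 mm. I'll descend and grip.

```bash
python3 - <<'E'
from h import *
from cell import manip,cams
A=(.4198,.2182)
manip.move_linear(np.array([*A,.27]),rate=.1)
manip.move_linear(np.array([*A,.141]),rate=.12)
f0=np.array(manip.state()['contact_force'])
manip.set_gripper(0,force=25)
s=manip.state();print(s['clock'],s['gripper_width'],s['tool_pos'],f0,s['contact_force'])
manip.move_linear(np.array([*A,.16]),rate=.08)
s=manip.state();print(s['gripper_width'],s['contact_force'])
manip.move_linear(np.array([*A,.275]),rate=.12)
s=manip.state();print(s['clock'],s['gripper_width'],s['contact_force'],s['moment'])
c=cams.capture('side');cv2.imwrite('pics/s2.png',c['image']);np.savez('s2.npz',**c)
E
```

```text
6.4333 0.011408386639290823 [0.4198432  0.2182081  0.14110249] [0.17207133 0.14627587 0.4720498 ] [-0.13368578 -1.41418004  1.51125611]
0.011903599797198116 [-1.15430318  0.37924499 -2.09025652]
7.9333 0.011768816245074197 [ 0.16458038 -0.08558678 -2.07710728] [-0.03452929 -0.04319769  0.00463759]
```

View pics/s2.png

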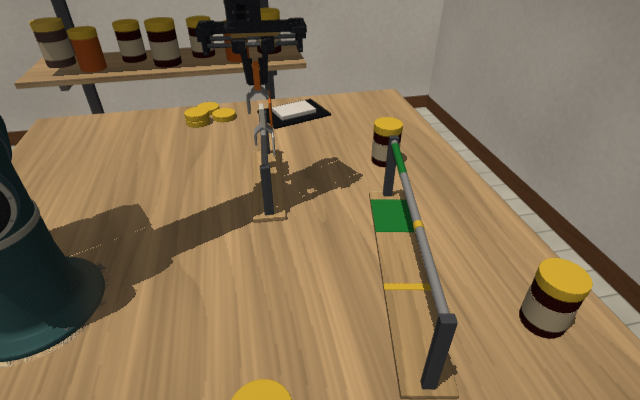

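The amber tag is in the jaws at (257,85), lifted clear, and the load of about 1.5–2 N fits the mass. The white tag still hangs at (264,125). Next I'll carry it over the green stretch.

```bash
python3 - <<'E'
from h import *
from cell import manip,cams
g=RO+.145*RD
manip.move_linear(np.array([*g,.275]),rate=.2,rot=rot(TR))
manip.dwell(.2)
s=manip.state();print(s['clock'],s['tool_pos'],s['gripper_width'],s['contact_force'])
for n in('top','side','wrist'):
    c=cams.capture(n);cv2.imwrite(f'pics/{n}3.png',c['image']);
    if n!='wrist':np.savez(n+'3.npz',**c)
t=cv2.imread('pics/top3.png')[70:200,240:500];s=cv2.imread('pics/side3.png')[60:320,300:480]
cv2.imwrite('pics/z3.png',np.hstack([cv2.resize(t,(500,250)),cv2.resize(s,(280,404))[:250]]))
cv2.imwrite('pics/z3s.png',cv2.resize(s,None,fx=2.2,fy=2.2))
E
```

```text
9.75 [0.66754795 0.08206749 0.27534261] 0.012048513754264925 [-0.07870343  0.15478153 -0.48345469]
```

View pics/z3s.png

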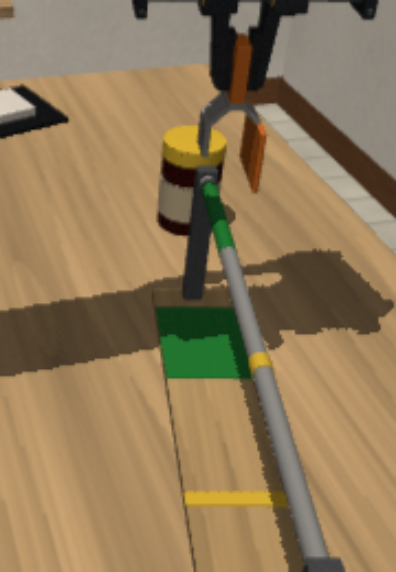

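View pics/wrist3.png

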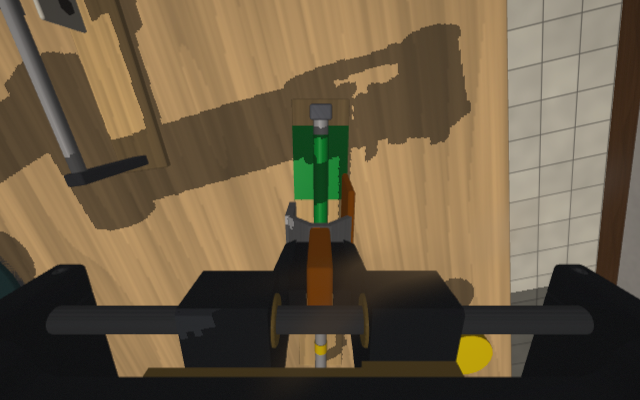

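The wrist view shows the bar (columns 315–326) straight under the tab (308–332), with the lip and panel either side of it and the tag well aligned. I'll lower it, watching the force.

```bash
python3 - <<'E'
from h import *
from cell import manip,cams
g=RO+.145*RD
manip.move_linear(np.array([*g,.18]),rate=.1)
f0=np.array(manip.state()['contact_force'])
for z in np.arange(.176,.1655,-.0015):
    manip.move_linear(np.array([*g,z]),rate=.03);manip.dwell(.1)
    s=manip.state();df=s['contact_force']-f0;print(round(z,4),s['tool_pos'][2].round(4),df.round(2))
    if df[2]>2.5: break
manip.dwell(.3)
c=cams.capture('side');cv2.imwrite('pics/side4.png',c['image']);np.savez('side4.npz',**c)
P=cloud(c);h=cv2.cvtColor(c['image'],cv2.COLOR_BGR2HSV)
m=(h[...,0]<16)&(h[...,1]>155)&(P[...,2]>.17)&(P[...,2]<.25)&(c['z_map']>0)&(abs(P[...,1]-.08)<.04);print(m.sum(),P[m].min(0),P[m].max(0))
cv2.imwrite('pics/z4s.png',cv2.resize(c['image'][60:320,300:480],None,fx=2.2,fy=2.2))
print(manip.state()['clock'])
E
```

```text
0.176 0.1762 [-0.41  1.13  0.16]
0.1745 0.1744 [ 0.13 -0.63  0.16]
0.173 0.1729 [0.7  0.32 0.7 ]
0.1715 0.1714 [-1.39 -1.04  0.27]
0.17 0.1711 [-3.38 -0.96  6.63]
180 [0.65773793 0.06370053 0.17006668] [0.67459374 0.09335102 0.21547862]
13.1333
```

View pics/z4s.png

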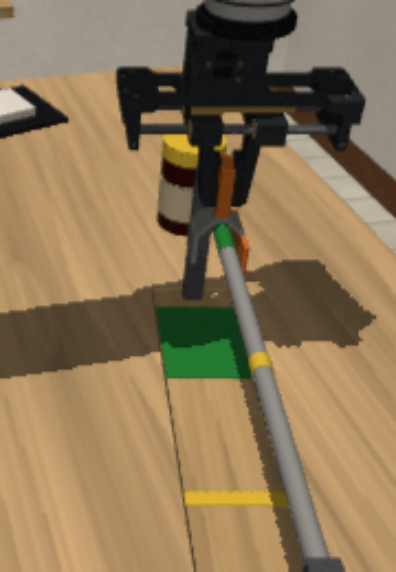

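Contact came at TCP z = 0.1711, against 0.171 predicted, and the hook is astride the green stretch. I'll ease up slightly and slide to the mark at about that height.

```bash
python3 - <<'E'
from h import *
from cell import manip,cams
g=RO+.145*RD
manip.move_linear(np.array([*g,.1713]),rate=.02);manip.dwell(.2)
f0=manip.state()['contact_force'];print(f0)
for t in(.05,TM):
    manip.move_linear(np.array([*(RO+t*RD),.1713]),rate=.07)
    s=manip.state();print(s['tool_pos'],s['contact_force'].round(2),s['gripper_width'])
manip.dwell(.2)
s=manip.state();print(s['clock'],s['tool_pos'],s['contact_force'],s['gripper_width'])
for n in('side','wrist','top'):
    c=cams.capture(n);cv2.imwrite(f'pics/{n}5.png',c['image'])
    if n=='wrist':
        T=np.eye(4);T[:3,:3]=R.from_rotvec(s['tcp_rot']).as_matrix();T[:3,3]=s['tool_pos'];T=T@c['T_tool_cam'];c=dict(position=T[:3,3],orientation=R.from_matrix(T[:3,:3]).as_rotvec(),intrinsics=c['intrinsics'],z_map=c['z_map'],image=c['image'])
    P=cloud(c);h=cv2.cvtColor(c['image'],cv2.COLOR_BGR2HSV)
    q=(P[...,:2]-RO);t=q@RD;x=q@np.array([np.cos(TR),-np.sin(TR)])
    near=(abs(t-TM)<.06)&(abs(x)<.03)&(c['z_map']>0)&(h[...,1]>140)&(P[...,2]>.07)
    m=near&(h[...,0]<16)
    for nm,mm in(('tab',m&(P[...,2]>.163)),('panel',m&(P[...,2]<.15)),('yel',near&(h[...,0]>20)&(h[...,0]<33)&(P[...,2]<.17))):
        if mm.any():print(n,nm,mm.sum(),'t',t[mm].min().round(4),t[mm].max().round(4),'x',x[mm].min().round(4),x[mm].max().round(4),'z',P[mm][:,2].min().round(4),P[mm][:,2].max().round(4))
i=cv2.imread('pics/side5.png');cv2.imwrite('pics/z5s.png',cv2.resize(i[100:350,320:500],None,fx=2.2,fy=2.2))
E
```

```text
[0.43118674 0.22070497 0.78346615]
[ 0.64706093 -0.01073473  0.17120805] [-0.61  0.41 -1.94] 0.011799914775284272
[ 0.62507139 -0.10824773  0.17131174] [ 0.62 -0.02 -1.53] 0.012018796268867085
16.8667 [ 0.62503277 -0.1083514   0.17130793] [ 0.18054469  0.27616977 -0.7994617 ] 0.011783603671408361
side tab 315 t -0.0672 -0.0365 x -0.0071 0.0075 z 0.163 0.2161
side panel 120 t -0.083 -0.0284 x 0.0169 0.0221 z 0.1182 0.1455
wrist tab 1924 t -0.0561 -0.0229 x -0.0082 0.0169 z 0.1657 0.2503
wrist panel 544 t -0.0548 -0.0177 x 0.0141 0.0218 z 0.0957 0.1485
wrist yel 8 t -0.0189 -0.0127 x 0.0064 0.0212 z 0.1259 0.1541
top tab 1 t -0.0172 -0.0172 x -0.0124 -0.0124 z 0.255 0.255
top panel 47 t -0.0365 -0.0187 x 0.0177 0.0226 z 0.1091 0.1482
top yel 1 t -0.0354 -0.0354 x -0.0229 -0.0229 z 0.1205 0.1205
```

View pics/z5s.png

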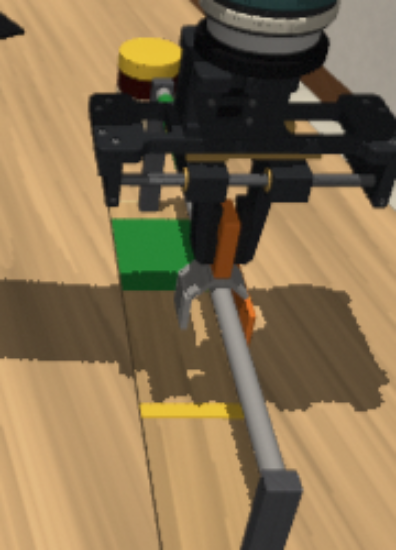

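View pics/wrist5.png

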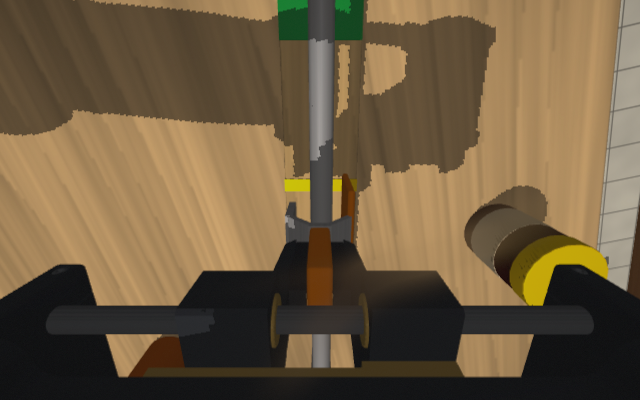

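The band is hidden under the crown, and the side view puts the tab at t ≈ −67 to −37 mm, so its centre is −52 against the mark's −50. The tag is upright and in line. I'll release it and back off.

```bash
python3 - <<'E'
from h import *
from cell import manip,cams
g=RO+TM*RD
manip.move_linear(np.array([*g,.1710]),rate=.02);manip.dwell(.2)
manip.set_gripper(.02,force=10);manip.set_gripper(.05);manip.dwell(.3)
manip.move_linear(np.array([*g,.30]),rate=.08)
manip.move_linear(np.array([.45,-.30,.36]),rate=.25)
manip.dwell(.5)
s=manip.state();print(s['clock'],s['contact_force'])
for n in('side','top'):
    c=cams.capture(n);cv2.imwrite(f'pics/{n}6.png',c['image']);np.savez(n+'6.npz',**c)
    P=cloud(c);h=cv2.cvtColor(c['image'],cv2.COLOR_BGR2HSV)
    q=(P[...,:2]-RO);t=q@RD;x=q@np.array([np.cos(TR),-np.sin(TR)])
    near=(abs(t-TM)<.06)&(abs(x)<.04)&(c['z_map']>0)&(h[...,1]>140)&(P[...,2]>.07)
    m=near&(h[...,0]<16)
    for nm,mm in(('tab',m&(P[...,2]>.163)),('tabtop',m&(P[...,2]>.2)),('panel',m&(P[...,2]<.15))):
        if mm.any():
            v,u=np.nonzero(mm);print(n,nm,mm.sum(),'t',t[mm].min().round(4),t[mm].max().round(4),'x',x[mm].min().round(4),x[mm].max().round(4),'z',P[mm][:,2].min().round(4),P[mm][:,2].max().round(4))
            if nm=='tabtop':
                r=cv2.minAreaRect(ray(c,np.c_[u,v],.209)[:,:2].astype(np.float32));print(r,'t ctr',(np.array(r[0])-RO)@RD)
    wh=(h[...,1]<80)&(h[...,2]>140)&(P[...,2]>.155)&(P[...,2]<.19)&(abs(P[...,0]-.43)<.04)&(abs(P[...,1]-.33)<.06)
    if wh.any():print(n,'white',np.median(P[wh],0))
i=cv2.imread('pics/side6.png')[100:350,320:500];j=cv2.imread('pics/top6.png')[90:260,130:500]
cv2.imwrite('pics/z6s.png',cv2.resize(i,None,fx=2.2,fy=2.2));cv2.imwrite('pics/z6t.png',cv2.resize(j,None,fx=2.1,fy=2.1))
E
```

```text
22.1833 [-0.5774138  -0.7826044   0.37563236]
side tab 375 t -0.0677 -0.0369 x -0.0094 0.0042 z 0.1632 0.2097
side tabtop 143 t -0.0676 -0.0369 x -0.0094 0.0029 z 0.2001 0.2097
((0.6180628538131714, -0.1158631443977356), (0.03619043529033661, 0.013923552818596363), 76.93077850341797) t ctr -0.05854190527487918
side panel 168 t -0.0836 -0.019 x 0.0178 0.0242 z 0.112 0.1478
side white [0.42286084 0.31739767 0.17079543]
top tab 144 t -0.0649 -0.0354 x -0.0083 0.004 z 0.1665 0.2137
top tabtop 102 t -0.0649 -0.0356 x -0.0083 0.004 z 0.2001 0.2137
((0.6215186715126038, -0.10754665732383728), (0.030172167345881462, 0.012959612533450127), 79.49178314208984) t ctr -0.04966779337157752
top panel 84 t -0.0815 -0.0188 x 0.0188 0.0238 z 0.0951 0.1492
top white [0.42993109 0.33087407 0.17881648]
```

View pics/z6s.png

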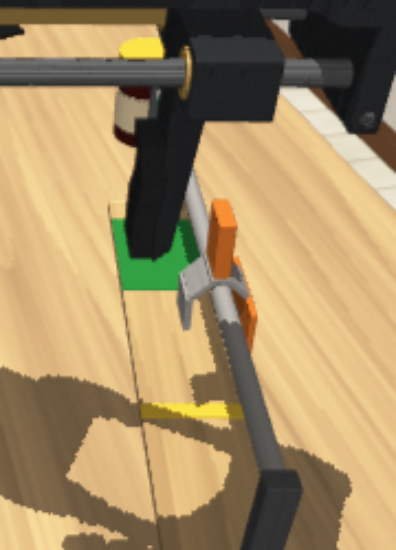

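View pics/z6t.png

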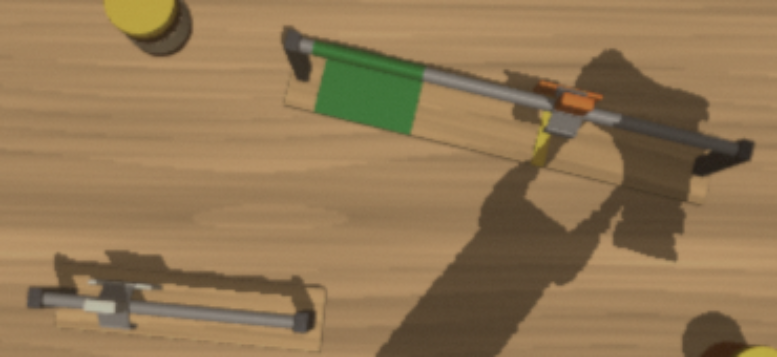

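The tag hangs on the mark: tab centre −49.7 mm (top view) and −52 (side), against −50. It leans only about 2–3°, and the white tag hasn't moved. One last stillness check, then I'll hand in.

```bash
python3 - <<'E'
from h import *
from cell import manip,cams,order
a=np.load('side6.npz')['image']
manip.dwell(.5)
b=cams.capture('side')['image'];manip.dwell(.3);d=cams.capture('side')['image']
sl=np.s_[190:260,400:440]
print(cv2.absdiff(a[sl],b[sl]).mean(),cv2.absdiff(b[sl],d[sl]).mean(),cv2.absdiff(b[sl],d[sl]).max(),manip.state()['clock'])
def cen(i):
    h=cv2.cvtColor(i,cv2.COLOR_BGR2HSV)[180:270,400:440];v,u=np.nonzero((h[...,0]<16)&(h[...,1]>155));return u.mean(),v.mean()
print(cen(a),cen(b),cen(d))
order.close_job()
E
```

```text
0.7409523809523809 0.6413095238095238 7 23.1833
(np.float64(23.552581261950287), np.float64(38.005736137667306)) (np.float64(23.552581261950287), np.float64(38.005736137667306)) (np.float64(23.552581261950287), np.float64(38.005736137667306))
the job is handed in; nothing more can be done
```

The amber tag now hangs on the display rail at the yellow mark, and I handed the job in at about 23 s of the 42 s allowed; no verdict was reported. I took it off the parking stand, hooked it over the green stretch and lowered it until it touched the bar. I then slid it about 195 mm along the rail, held close to the bar, before releasing it and backing the arm away.

Last checks:
- **Height on the bar:** contact with the bar came at TCP z = 0.1711, against 0.171 predicted. After release, the tab top is at 0.210 in the side view and up to 0.214 in the top view (edge pixels), against 0.209 expected.
- **Position along the rail:** the tab's centre is at −49.7 mm in the top view and about −52 mm from the side view's depth points. The mark is at −50 mm.
- **Side-view ray cast disagrees:** it put the centre at −58.5 mm. I set this aside because it projects the tab's side face onto its top plane. Even that would be within the 15 mm limit.
- **Straightness:** the tag leans roughly 2–3° and is in line with the rail to about 2°. Both are within the 10° limit.
- **Stillness:** the tag's image did not move between pictures over about 0.9 s.
- **White tag:** within 1 mm of its starting position in the top view. The side view was partly blocked and read about 13 mm different in y. I had no side-view starting measurement to compare that with.

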